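Seat the whisking disc and spin it to check it runs free

TASK

The whisking disc of the food processor sits on its shaft but has not dropped onto the drive pins hidden under it. Feel for the place where its slots meet the pins, pressing gently while you turn it, and seat it fully home without ever forcing it down on the pins. Then turn the seated disc by hand at least one full turn anticlockwise (seen from above), smoothly, so that the drive turns with it, and leave it seated and still, with the other things on the counter undisturbed.

Things in the scene. Friction and masses are not known exactly. Their poses are not given: they have to be found in the camera images.
- processor: Food processor, fixed: white motor base 210 x 210 mm and 90 mm high, on it an open clear round bowl, outside diameter 190 mm at the rim, wall 4 mm, rim 172 mm above the counter. Origin on the bowl's axis at counter height, z up. The disc turns about this axis.
- rotor: Whisking disc inside the bowl: flat steel disc, diameter 156 mm, 5 mm thick, with a grip bar and two blunt vanes standing on it in one line along its x (all heights here are above its origin). Origin on the axis at the disc's underside, z up: 157 mm above the counter before seating, 147 mm when home. It cannot be lifted off.
- grip (a point): middle of the disc's grey grip bar, on the axis, 32 mm above the disc's origin. The bar is 56 mm long (along the disc's x), 14 mm wide (y) and stands from 5 to 47 mm above the disc's origin. Axes as the disc's.
- vane (a point): middle of the disc's +x vane, 58 mm from the axis along the disc's x, 18 mm above its origin. The vane is 5 mm thick (y), reaches from 42 to 74 mm from the axis and from 5 to 31 mm above the disc's origin. The same vane stands opposite, on the -x side.
- slots (a point): on the axis at the mouth of the four equal drive slots, 90 degrees apart, under the disc, 10 mm below its origin. Two opposite drive pins below are hidden; at the start slots and pins are out of line by 0.45 to 1.12 rad, so turning the disc at most 1.3 rad either way brings them into line. A slot takes the pins when within about 0.07 rad.
- seat (a joint): how far the disc is pushed down its shaft, m: 0 at the start (just above the pins), 0.010 fully home. Snug fit: it stays where it is pushed and needs 5 to 8 N to go down when slots and pins are in line; out of line the pins stop it within 1.5 mm. Over 30 N between disc and pins is too much. Until home the disc turns loosely (about 0.02 Nm).
- spindle (a joint): turn of the drive shaft with its two pins, rad, positive anticlockwise from above; 0 at the start. It is meant to turn only with the seated disc (pressed too hard out of line, the disc can drag it along) (about 0.18 Nm of steady drag; 3 to 4 N at a vane; play about 0.2 rad) and stops when it is let go. No end stop.
- pusher: white food pusher standing beside the processor, 64 mm wide, 98 mm high; origin under its centre. Leave alone.
- scoop: steel measuring scoop beside the processor, cup 60 mm wide and 35 mm high, handle 80 mm along its -x; origin under the cup. Leave alone.
- mug: white mug, 80 mm wide, 90 mm high; origin under its centre. Leave alone.
- ramekin: small white bowl, 84 mm wide, 40 mm high; origin under its centre. Leave alone.
- jar: glass jar with wooden lid, 84 mm wide, 130 mm high; origin under its centre. Leave alone.
- pepper_mill: turned wooden pepper mill, 56 mm wide, 185 mm high; origin under its centre. Leave alone.
- spatula: spatula lying flat along its x; origin under its middle. Leave alone.

How it is judged:
On the way, in this order (a step that is already met when the one before it is completed fails the run):
1. the disc has dropped over the pins and is fully home (value of joint seat above 0.008 m), for 0.2 s.
2. the seated disc has driven the spindle one full turn anticlockwise (value of joint seat above 0.008 m and value of joint spindle above 5.9 rad), for 0.1 s.
At the end, for the whole second after the job is handed in: The disc is home on the pins (seat beyond 8 of 10 mm), the drive spindle stands one full turn or more anticlockwise (beyond 5.9 rad, allowing for play) from where it started, and disc and spindle are at rest (all of step 2 and velocity of joint spindle between -0.1 and 0.1 rad/s and angular speed of rotor below 0.1 rad/s); the robot touches nothing.
It fails at once if the disc is forced against the drive pins with more than 30 N (contact force between rotor and spindle above 30 N).
It fails at once if another thing on the counter is moved by more than 25 mm (distance of any of pusher, scoop, mug, ramekin, jar, pepper_mill, spatula from where it was at the start of the episode above 0.025 m).
It also fails if it takes over 72 s, if anything falls off the work surface, if the arm or the gripper's body presses on something with over 40 N, if the wrist force passes 120 N, or if a joint passes its speed limit or range.

ROBOT

A 7-joint arm with a two-finger parallel gripper is mounted at the origin on the work surface. World frame = base frame: x ahead of the robot, y to its left, z up, the work surface at z = 0. Lengths are in m, angles in rad, forces in N, time in s.
With the tool pointing down it reaches from about 0.4 to 0.75 m from the base axis. Payload 19.5 kg.
Tool frame: the origin (TCP) lies at the very end of the fingers, on their centre line; the grasp point (between the pads) lies 19 mm behind it; y points along the fingers, x is the direction in which the jaws open and shut, and the axes are right-handed (so a half turn about y gives the same grasp; the last joint's range is limited). The gripper opens to 85 mm and grips with 20 to 120 N. Pads are 22 mm wide; open, the fingers measure 114 mm over their backs; the gripper's body (76 mm by 85 mm) begins 54 mm behind the grasp point. The pads swing forward as they close: fully open they stand 13 mm farther back than shut.
Start: joints at [1.247, 0.707, -0.028, 1.485, 0.022, 0.951, -0.075], TCP at [0.16, -0.552, 0.231] pointing down, gripper open.
Joint ranges: [-2.71, 2.71], [-0.32, 2.16], [-1.57, 1.52], [0, 2.45], [-1.46, 4.6], [0, 2.02], [-2.83, 2.83]. Speed limits (rad/s): [1.89, 1.89, 2.57, 2.57, 3.01, 3.01, 3.01].

INTERFACE

Orientations are given as a unit quaternion [w, x, y, z].
In Python, from workcell import env gives the robot as it stands.
- The arm moves only by the tool servo_tool, never from a script. Its argument "targets" is a list of rows, each an object with "delta_pos": the shift along the tool's x, y, z in cm, a list of three; "spin": the turn about the tool's y in rad; "gripper": the closure, from 0 (fully open) to 1 (shut). In form: [{"delta_pos": [tx, ty, tz], "spin": spin, "gripper": gripper}, ...]. A call has exactly 8 rows; each row shifts and turns the pose as measured when the row begins, along the tool's axes as they then stand; what a row does not reach is not made up. A row lasts 1/10 s, in which the tool goes at most 50 mm and 8.59 degrees, less where a joint would pass 70% of its speed; a pose out of reach is approached as far as the arm can. A call with a gripper value outside its range is refused whole. The fingers move at their own pace and stop on an object; the grip force is fixed at half the most. Time passes only in rows, so rows that do not move let the fingers close, or fill a call up. It gives the time, the measured TCP pose, the force and the opening at its end, in the units of the state.
- env.state(): the state, without advancing time (a new reading comes with each control period).
- env.get_image(name): name is "scene" or "top"; returns (picture, depth): 384x512x3 uint8, red, green, blue; 384x512 float32, m along the optical axis (not along the pixel's ray), 0 where there is no reading.
- env.calibration(name): a dict with "fovy" (degrees; the focal length in pixels is half the picture's height over the tangent of half this angle, whatever the lens; pixels are square), "cx", "cy" (the principal point, pixels), "pose" (4x4, takes a point from camera to world coordinates). Camera axes: x right, y up, looking along -z (the intrinsics and any distortion apply to the point x, -y, -z); pixel columns grow to the right and rows downward; lengths in m; the calibration is good to about 2 mm. A picture is of the moment at which its call begins. calibration takes no time and is no camera call.
- env.hand_in(): hands the job in, once; it reports no verdict.
The state is a dict: "t": time; "qpos": joint angles; "dq": joint speeds; "joint_efforts": joint torques, N m; "ee_pos": TCP position; "orientation": TCP orientation; "contact_force": force on the tool from outside, world axes, zero at the start; "torque": the same for the moment, N m; "grip_width": finger opening in m.
Only numpy, scipy, OpenCV 4.12 (cv2) and the standard library are available. Lean on these libraries where they do the work, as an engineer would, in place of code of your own. Each camera call takes 0.05 s, during which the arm holds its last target.

## Working session

There is one attempt and no reset: what is moved stays moved. The work goes in short steps, Python scripts to look and compute and a tool call to move; the robot and the scene stay as the last step left them, time stands still between calls to the robot, and variables do not carry over. Pictures are saved under pics/ and viewed, and the job is handed in when it is done.

Besides the shell and the picture viewer there is one more tool, called after "Request:" by a JSON object that holds its "fn" and its "kwargs", one argument or row to a line. servo_tool: Moves the arm, as the interface text tells. Its arguments: {"type":"object","properties":{"targets":{"type":"array","items":{"type":"object","properties":{"delta_pos":{"type":"array","items":{"type":"number"}},"spin":{"type":"number"},"gripper":{"type":"number"}}}}},"required":["targets"]}

```bash
ls; mkdir -p pics
python3 - <<'E'
from workcell import env
import cv2,numpy as np
print(env.state())
for n in("scene","top"):
    im,d=env.get_image(n); cv2.imwrite(f"pics/{n}0.png",im[:,:,::-1]); np.savez(f"pics/{n}0.npz",im=im,d=d)
    print(n,env.calibration(n))
E
```

```text
pics
{'t': 0.0, 'qpos': array([ 1.24733937,  0.70712536, -0.0275785 ,  1.4850126 ,  0.02200092,
        0.95089011, -0.07549555]), 'dq': array([ 0.00092584, -0.00014385, -0.00153932, -0.00048369,  0.000167  ,
       -0.00061465,  0.00050809]), 'joint_efforts': array([ 9.36331817e-04, -8.83214664e+01,  1.23476811e+00, -2.36159098e+01,
        1.69123284e-02,  6.59971018e-03,  1.74097562e-05]), 'ee_pos': array([ 0.15978016, -0.55207232,  0.23081177]), 'orientation': array([ 0.56547039, -0.56502523,  0.42517977, -0.42451371]), 'contact_force': array([-0.61492344,  0.65504837, -0.55161876]), 'torque': array([0.00585852, 0.00917559, 0.02364635]), 'grip_width': 0.08546378085134107}
scene {'fovy': 45.02436225831134, 'cx': 263.00302211016714, 'cy': 195.65852183824532, 'pose': array([[-0.74203925, -0.56159728,  0.36604132,  1.22263038],
       [ 0.67034436, -0.61836151,  0.41020419,  0.71305356],
       [-0.0040237 ,  0.54976134,  0.83531208,  1.62398212],
       [ 0.        ,  0.        ,  0.        ,  1.        ]])}
top {'fovy': 57.29438192636994, 'cx': 260.18635870311385, 'cy': 189.31292075535205, 'pose': array([[-0.00519763,  0.99779385, -0.06618476,  0.47728866],
       [-0.99998064, -0.00541262, -0.00306951, -0.01537964],
       [-0.00342097,  0.06616752,  0.99780266,  1.19439336],
       [ 0.        ,  0.        ,  0.        ,  1.        ]])}
```

View pics/scene0.png

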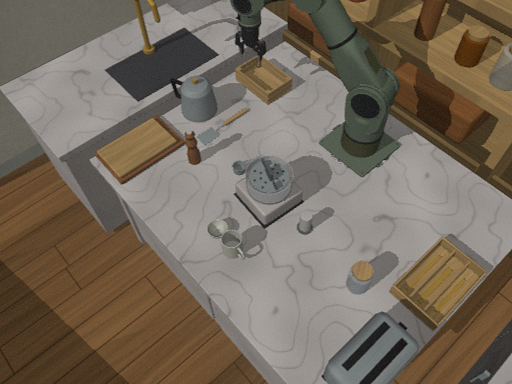

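View pics/top0.png

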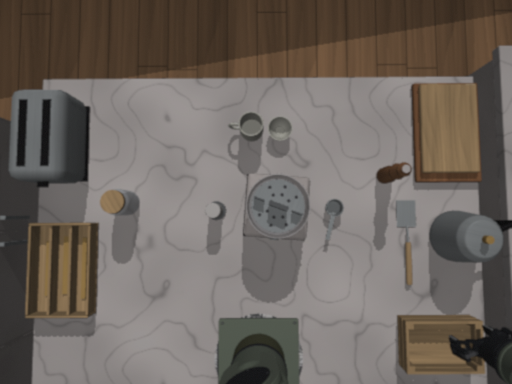

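The scene view shows the processor at about (270,185), and the top view shows it at about (277,207). The pusher is at (215,210), the scoop at (333,208), the mug and ramekin at (250,126) and (280,128), and the mill at (393,172). I'll zoom in on the disc.

```bash
cat > h.py <<'E'
import numpy as np,cv2
from workcell import env
def ray(n,u,v,z,shape=(384,512)):
    c=env.calibration(n); f=shape[0]/2/np.tan(np.radians(c['fovy'])/2)
    u=np.asarray(u,float);v=np.asarray(v,float)
    d=np.stack([(u-c['cx'])/f,-(v-c['cy'])/f,-np.ones_like(u)],-1)@c['pose'][:3,:3].T
    o=c['pose'][:3,3]; s=(z-o[2])/d[...,2]
    return o+s[...,None]*d
def cloud(n,dep):
    c=env.calibration(n); f=192/np.tan(np.radians(c['fovy'])/2)
    v,u=np.mgrid[:384,:512]
    p=np.stack([(u-c['cx'])/f*dep,-(v-c['cy'])/f*dep,-dep],-1)
    return p@c['pose'][:3,:3].T+c['pose'][:3,3]
E
python3 - <<'E'
from h import *
z=np.load('pics/top0.npz'); im=z['im'];P=cloud('top',z['d'])
c=im[165:250,235:320]; cv2.imwrite('pics/topz.png',cv2.resize(c,None,fx=7,fy=7,interpolation=cv2.INTER_CUBIC)[:,:,::-1])
z2=np.load('pics/scene0.npz');c=z2['im'][140:230,225:315]; cv2.imwrite('pics/scenez.png',cv2.resize(c,None,fx=6,fy=6,interpolation=cv2.INTER_CUBIC)[:,:,::-1])
np.set_printoptions(precision=3,suppress=True,linewidth=200)
H=P[...,2]; 
print((H[172:245:3,240:314:3]*1000).astype(int))
E
```

```text
[[   1    3    0   -1    1    0    1    1    3    5    4    1   -3    0   -1    5   -5    4   -3    0    4   -3    0    0    0]
 [   0    2   -2   86   88   87   88   84   86   87  172  167  162  162  169  173  170   -2   -2    1    1   -1    4    0    1]
 [   0   -2    3   85   87   90   87   92  169  140  118  105  102   98  109  122  141  166  168   85   90   84   88   -2   -2]
 [   0    0   -2   87   90   87  174  139  101   97  162  162  159  158  164  165   99  114  141  170   91   94   90   87   -1]
 [   0    2    4   88   89  170  124   99  164  160  161  164  167  161  163  164  162  162   97  132  170   89   91   88    2]
 [   0   -3   -5   90  169  128  103  160  161  163  163  157  159  162  158  161  165  164  162  101  136  174   91   84    2]
 [   0   -1    8   88  143   99  161  163  158  162  162  162  162  164  162  161  162  162  162  160  102  146  175   78    2]
 [  -1   -1    9  170   95  161  161  164  160  161  162  162  163  162  163  162  163  159  165  162  162  122  165   80    0]
 [  -1    0   79  150   96  190  158  158  164  162  161  161  159  162  159
[... 1400 characters left out ...]
158  161  164  164  101  103  147  171   87   84   -4   -2]
 [   0    5   88   92   92   91   93  172  122   98   96   99  163  162  101   98   99  126  160  171   92   89   83    0    0]
 [   4    7   82   86   85   87   85   89  169  170  143  124  114  117  122  144  161  172   90   91   88   85   82    0   -1]
 [  -3   -2    2   -1    0   -1    0    0    0    5   48   61  173  168  174   87   88   86   86   91   92   90   -1   -2    2]
 [   0    0   -1   -2    0   -2    1    0    0   -2    3    1    0    0    2    0    2    0    4    4    1   -2    0    2   -1]
 [   1    2   -5   -3    4   -2    0    0   -1   -3    0   -1   -1   -2    0   -2    2    0    1    3   -3    0    0   -2   -2]]
```

View pics/topz.png

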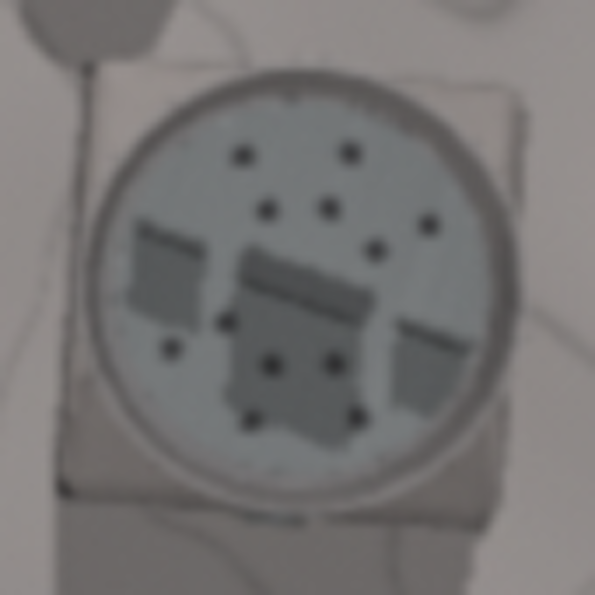

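View pics/scenez.png

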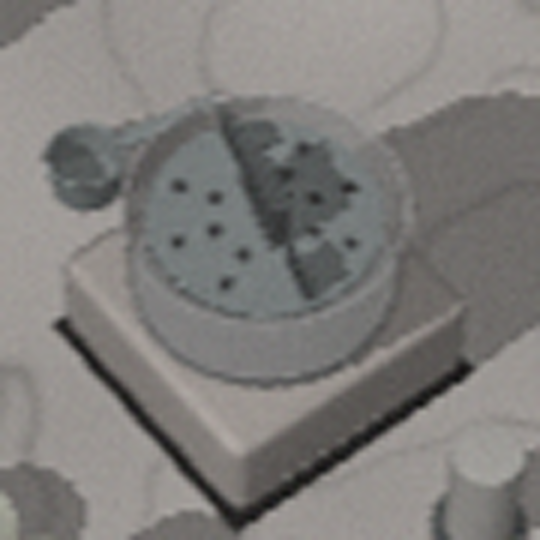

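```bash
cat >> h.py <<'E'
from scipy.spatial.transform import Rotation as R
from scipy.optimize import least_squares
def tool(s):
    q=s['orientation']; return R.from_quat([q[1],q[2],q[3],q[0]]).as_matrix()
def bar(n,dep,zt,c0,r=.04,lo=.030,up=.02):
    P=cloud(n,dep); m=(P[...,2]>zt-.012)&(P[...,2]<zt+up)&(np.hypot(P[...,0]-c0[0],P[...,1]-c0[1])<r)
    v,u=np.nonzero(m); X=ray(n,u,v,zt)[:,:2]
    rect=cv2.minAreaRect((X*1000).astype(np.float32))
    c=X.mean(0);w,V=np.linalg.eigh(np.cov((X-c).T)); a=V[:,1]
    return c,np.arctan2(a[1],a[0])%np.pi,len(X),rect
E
python3 - <<'E'
from h import *
np.set_printoptions(precision=4,suppress=True,linewidth=200)
s=env.state(); print(tool(s), tool(s).T)
for n in('top','scene'):
    z=np.load(f'pics/{n}0.npz');P=cloud(n,z['d'])
    m=(P[...,2]>.157)&(P[...,2]<.178)&(np.hypot(P[...,0]-.455,P[...,1]+.055)<.15)
    c0=P[m].mean(0); print(n,c0,m.sum())
    print(bar(n,z['d'],.204,c0))
    # disc circle: top surface contour
    m2=(P[...,2]>.15)&(np.hypot(P[...,0]-c0[0],P[...,1]-c0[1])<.12)
    lab=cv2.connectedComponents(m2.astype(np.uint8))[1]
    for lo,hi in((.168,.180),):
        mm=(P[...,2]>lo)&(P[...,2]<hi)&(np.hypot(P[...,0]-c0[0],P[...,1]-c0[1])<.105)&(np.hypot(P[...,0]-c0[0],P[...,1]-c0[1])>.082)
        v,u=np.nonzero(mm);X=ray(n,u,v,.172)[:,:2]
        f=least_squares(lambda p:np.hypot(*(X-p[:2]).T)-p[2],[*c0[:2],.093],loss='soft_l1',f_scale=.002);print('rim',f.x,len(X))
    # disc: top-face points
    mm=(P[...,2]>.155)&(P[...,2]<.168)&(np.hypot(P[...,0]-c0[0],P[...,1]-c0[1])<.079)
    (x,y),r=cv2.minEnclosingCircle((P[mm][:,:2]*1000).astype(np.float32));print('disc',x,y,r)
# heights of neighbours
z=np.load('pics/top0.npz');P=cloud('top',z['d'])
for nm,(u,v) in dict(scoop=(333,206),pusher=(216,210),mill=(400,169),rame=(280,128),mug=(252,126)).items(): print(nm,P[v,u])
E
```

```text
[[ 0.2781 -0.0003  0.9605]
 [-0.9605  0.001   0.2781]
 [-0.001  -1.     -0.    ]] [[ 0.2781 -0.9605 -0.001 ]
 [-0.0003  0.001  -1.    ]
 [ 0.9605  0.2781 -0.    ]]
top [ 0.4972 -0.0646  0.1633] 2435
(array([ 0.4975, -0.0635]), np.float64(1.2058222498025688), 99, ((497.25274658203125, -63.5433349609375), (55.28215789794922, 13.847978591918945), 69.12039184570312))
rim [ 0.4974 -0.0635  0.0922] 296
disc 497.2906799316406 -64.04148864746094 77.82618713378906
scene [ 0.5031 -0.0565  0.164 ] 1172
(array([ 0.5038, -0.0549]), np.float64(1.1820935538225763), 55, ((504.1365051269531, -55.65814208984375), (61.11902618408203, 15.935909271240234), 69.30411529541016))
rim [ 0.5016 -0.0582  0.0924] 147
disc 502.3912353515625 -57.39962387084961 78.09435272216797
scoop [ 0.4984 -0.2578  0.0033]
pusher [0.4862 0.126  0.098 ]
mill [ 0.6015 -0.4184  0.179 ]
rame [ 0.7663 -0.0807  0.0064]
mug [0.7753 0.0154 0.0006]
```

Both views agree on the bar angle, about 69°. The axis is near (0.4975, -0.0635) in the top view, and the scene view puts it about 6 mm away. I'll raise the arm and spin to the bar's grasp angle.

Request:
{"fn": "servo_tool", "kwargs": {
  "targets": [
    {"delta_pos": [0,-1,0],"spin": -0.115,"gripper": 0},
    {"delta_pos": [0,-1,0],"spin": -0.115,"gripper": 0},
    {"delta_pos": [0,-1,0],"spin": -0.115,"gripper": 0},
    {"delta_pos": [0,-1,0],"spin": -0.115,"gripper": 0},
    {"delta_pos": [0,-1,0],"spin": -0.115,"gripper": 0},
    {"delta_pos": [0,-1,0],"spin": -0.115,"gripper": 0},
    {"delta_pos": [0,-1,0],"spin": -0.115,"gripper": 0},
    {"delta_pos": [0,-1,0],"spin": -0.115,"gripper": 0}
  ]
}}

```text
t: 0.9
ee_pos: [0.1595, -0.5509, 0.3107]
orientation: [0.7, -0.695, 0.119, -0.116]
contact_force: [-0.3, -0.7, -0.2]
grip_width: 0.0854
```

```bash
cat > st.py <<'E'
from h import *
import sys
np.set_printoptions(precision=4,suppress=True,linewidth=200)
s=env.state();T=tool(s);p=s['ee_pos']
tgt=np.array([float(a) for a in sys.argv[1:4]]) if len(sys.argv)>3 else None
print('t',round(s['t'],2),'pos',p,'F',s['contact_force'],'M',s['torque'],'w',round(s['grip_width'],4),'q',s['qpos'])
print('toolx ang deg',np.degrees(np.arctan2(T[1,0],T[0,0])),'ydir',T[:,1])
if tgt is not None: print('delta tool cm',(T.T@(tgt-p))*100)
E
python3 st.py 0.4975 -0.0635 0.31
```

```text
t 0.9 pos [ 0.1595 -0.5509  0.3107] F [-0.2518 -0.6561 -0.1966] M [-0.015   0.0481 -0.0412] w 0.0854 q [ 1.3858  0.643  -0.3137  1.3333  0.1995  1.2043  0.7233]
toolx ang deg -19.174404557971506 ydir [-0.0035  0.0074 -1.    ]
delta tool cm [15.9212  0.3136 57.133 ]
```

Request:
{"fn": "servo_tool", "kwargs": {
  "targets": [
    {"delta_pos": [1.2,0,4.2],"spin": 0,"gripper": 0},
    {"delta_pos": [1.2,0,4.2],"spin": 0,"gripper": 0},
    {"delta_pos": [1.2,0,4.2],"spin": 0,"gripper": 0},
    {"delta_pos": [1.2,0,4.2],"spin": 0,"gripper": 0},
    {"delta_pos": [1.2,0,4.2],"spin": 0,"gripper": 0},
    {"delta_pos": [1.2,0,4.2],"spin": 0,"gripper": 0},
    {"delta_pos": [1.2,0,4.2],"spin": 0,"gripper": 0},
    {"delta_pos": [1.2,0,4.2],"spin": 0,"gripper": 0}
  ]
}}

```text
t: 1.7
ee_pos: [0.3617, -0.2575, 0.3107]
orientation: [0.699, -0.695, 0.121, -0.117]
contact_force: [1.5, -1.2, -0.2]
grip_width: 0.0854
```

```bash
python3 st.py 0.4975 -0.0635 0.28
```

```text
t 1.7 pos [ 0.3617 -0.2575  0.3107] F [ 1.5262 -1.1635 -0.1718] M [-0.0397 -0.0983  0.0672] w 0.0854 q [ 0.767   0.4279 -0.3438  1.7739  0.1641  0.9765  0.0201]
toolx ang deg -19.39366755728851 ydir [-0.0053  0.0076 -1.    ]
delta tool cm [ 6.3864  3.1436 22.7898]
```

Request:
{"fn": "servo_tool", "kwargs": {
  "targets": [
    {"delta_pos": [1.1,0,4.0],"spin": 0.005,"gripper": 0},
    {"delta_pos": [1.1,0.3,4.0],"spin": 0.005,"gripper": 0},
    {"delta_pos": [1.1,0.6,4.0],"spin": 0.005,"gripper": 0},
    {"delta_pos": [1.1,0.6,4.0],"spin": 0.005,"gripper": 0},
    {"delta_pos": [1.0,0.6,3.6],"spin": 0.005,"gripper": 0},
    {"delta_pos": [0.8,0.6,2.8],"spin": 0,"gripper": 0},
    {"delta_pos": [0.1,0.3,0.3],"spin": 0,"gripper": 0},
    {"delta_pos": [0,0,0],"spin": 0,"gripper": 0}
  ]
}}

```text
t: 2.5
ee_pos: [0.5044, -0.0513, 0.2792]
orientation: [0.699, -0.693, 0.129, -0.123]
contact_force: [-0.2, -0.4, 0.6]
grip_width: 0.0856
```

```bash
python3 st.py 0.4975 -0.0635 0.22
python3 - <<'E'
from h import *
for n,(a,b,c,d) in dict(top=(130,290,190,400),scene=(90,250,180,390)).items():
    im,dep=env.get_image(n); np.savez(f'pics/{n}1.npz',im=im,d=dep)
    cv2.imwrite(f'pics/{n}1.png',cv2.resize(im[a:b,c:d],None,fx=3.5,fy=3.5,interpolation=cv2.INTER_CUBIC)[:,:,::-1])
E
```

```text
t 2.5 pos [ 0.5044 -0.0513  0.2792] F [-0.2158 -0.4198  0.6478] M [-0.0182 -0.0392 -0.0312] w 0.0856 q [ 0.2276  0.562  -0.3249  1.6351  0.1945  0.9838 -0.5174]
toolx ang deg -20.490319228527703 ydir [-0.0069  0.009  -0.9999]
delta tool cm [-0.164   5.9093 -1.4174]
```

View pics/scene1.png

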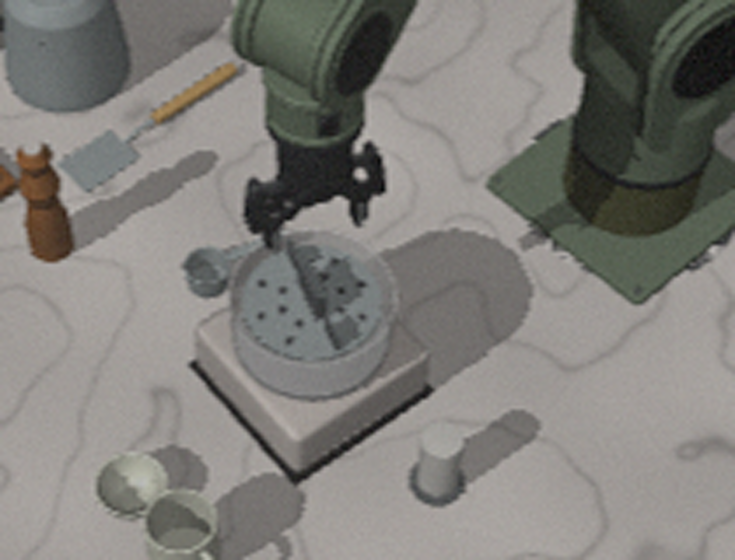

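View pics/top1.png

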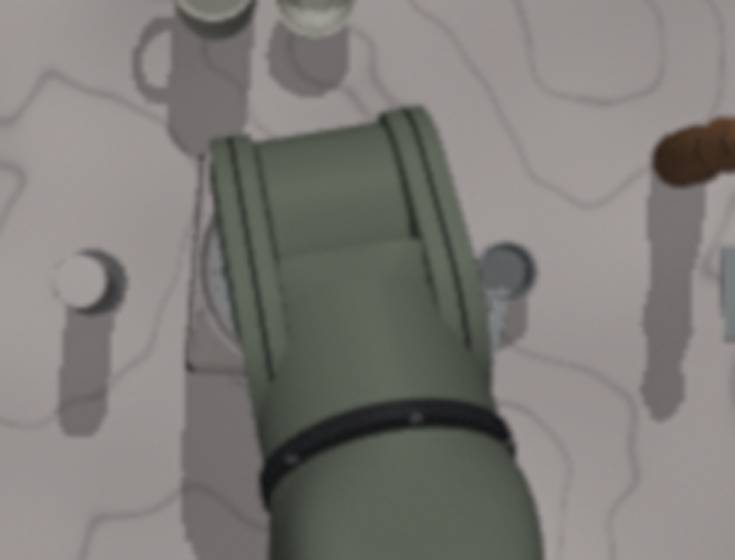

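Run:
```python
from h import *
s=env.state();T=tool(s);p=s['ee_pos']
c=env.calibration('scene');f=192/np.tan(np.radians(c['fovy'])/2)
def pj(X):
    q=c['pose'][:3,:3].T@(X-c['pose'][:3,3]);return np.array([c['cx']+f*q[0]/-q[2],c['cy']-f*q[1]/-q[2]])
for sx in(-1,1):
  for w in(.0425,.057):
    X=p+T@[sx*w,-.013,0]; u=pj(X);print(sx,w,X,u,(u-[180,90])*3.5)
im=np.load('pics/scene1.npz')['im']
cv2.imwrite('pics/s1z.png',cv2.resize(im[120:180,235:310],None,fx=10,fy=10,interpolation=cv2.INTER_NEAREST)[:,:,::-1])
```

```text
-1 0.0425 [ 0.46445574 -0.03741048  0.29309627] [280.71364084 152.48079656] [352.49774295 218.68278797]
-1 0.057 [ 0.45088082 -0.03231592  0.29322552] [284.36051496 151.31271794] [365.26180237 214.59451278]
1 0.0425 [ 0.54403292 -0.06727517  0.29233857] [259.0935485 159.4056223] [276.82741974 242.91967806]
1 0.057 [ 0.55760785 -0.07236973  0.29220931] [255.36362012 160.60030286] [263.77267041 247.10106003]
```

View pics/s1z.png

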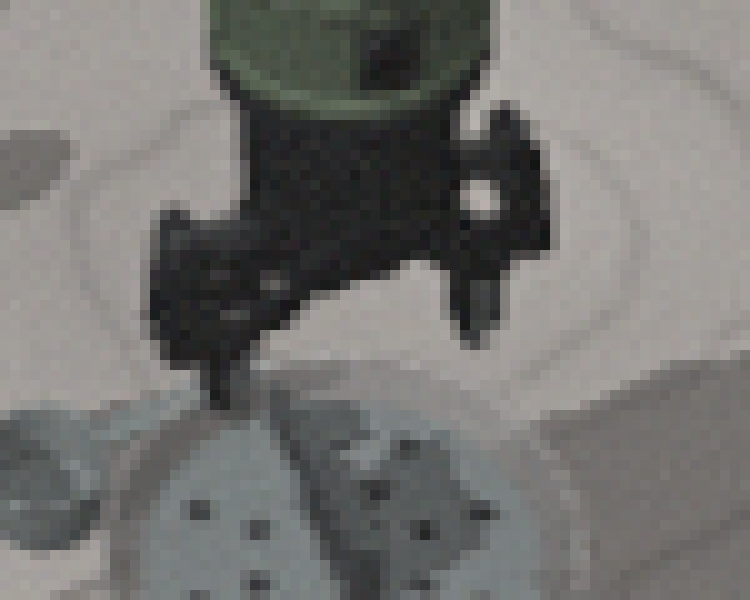

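The tool tips in the scene view sit about 1.5 px lower than predicted. Correcting for that brings the scene view into agreement with the top view, so I'll use the top-view axis. Next I'll centre over it and descend.

Request:
{"fn": "servo_tool", "kwargs": {
  "targets": [
    {"delta_pos": [-0.1,0.8,-0.6],"spin": 0,"gripper": 0},
    {"delta_pos": [-0.1,1.0,-0.5],"spin": 0,"gripper": 0},
    {"delta_pos": [0,1.0,-0.3],"spin": 0,"gripper": 0},
    {"delta_pos": [0,1.0,0],"spin": 0,"gripper": 0},
    {"delta_pos": [0,1.0,0],"spin": 0,"gripper": 0},
    {"delta_pos": [0,0.8,0],"spin": 0,"gripper": 0},
    {"delta_pos": [0,0.4,0],"spin": 0,"gripper": 0},
    {"delta_pos": [0,0,0],"spin": 0,"gripper": 0}
  ]
}}

```text
t: 3.4
ee_pos: [0.4925, -0.0742, 0.2167]
orientation: [0.697, -0.693, 0.133, -0.128]
contact_force: [-0.3, 0.7, 0.2]
grip_width: 0.0857
```

```bash
python3 st.py 0.4975 -0.0635 0.17
```

```text
t 3.4 pos [ 0.4925 -0.0742  0.2167] F [-0.2601  0.7034  0.2181] M [ 0.044  -0.0239  0.032 ] w 0.0857 q [ 0.2576  0.6263 -0.2981  1.769   0.2374  0.7876 -0.527 ]
toolx ang deg -21.22761927243501 ydir [-0.0057  0.0056 -1.    ]
delta tool cm [0.1105 4.6717 1.159 ]
```

Request:
{"fn": "servo_tool", "kwargs": {
  "targets": [
    {"delta_pos": [0,0.5,0.3],"spin": 0,"gripper": 0},
    {"delta_pos": [0.1,0.5,0.3],"spin": 0,"gripper": 0},
    {"delta_pos": [0,0.5,0],"spin": 0,"gripper": 0},
    {"delta_pos": [0,0.5,0],"spin": 0,"gripper": 0},
    {"delta_pos": [0,0.5,0],"spin": 0,"gripper": 0},
    {"delta_pos": [0,0.3,0],"spin": 0,"gripper": 0},
    {"delta_pos": [0,0,0],"spin": 0,"gripper": 0},
    {"delta_pos": [0,0,0],"spin": 0,"gripper": 0}
  ]
}}

```text
t: 4.2
ee_pos: [0.496, -0.0684, 0.1867]
orientation: [0.697, -0.693, 0.132, -0.128]
contact_force: [-0.6, -0.6, -0.3]
grip_width: 0.0854
```

```bash
python3 st.py 0.4975 -0.0635 0.17
```

```text
t 4.2 pos [ 0.496  -0.0684  0.1867] F [-0.6498 -0.5935 -0.2844] M [-0.0583  0.0233 -0.0211] w 0.0854 q [ 0.2332  0.6725 -0.2796  1.8019  0.2589  0.708  -0.5574]
toolx ang deg -21.216714549321075 ydir [-0.0047  0.0055 -1.    ]
delta tool cm [-0.0232  1.675   0.5019]
```

Request:
{"fn": "servo_tool", "kwargs": {
  "targets": [
    {"delta_pos": [0,0.3,0.2],"spin": 0,"gripper": 0},
    {"delta_pos": [0,0.3,0.2],"spin": 0,"gripper": 0},
    {"delta_pos": [0,0.3,0.1],"spin": 0,"gripper": 0},
    {"delta_pos": [0,0.3,0],"spin": 0,"gripper": 0},
    {"delta_pos": [0,0.2,0],"spin": 0,"gripper": 0},
    {"delta_pos": [0,0,0],"spin": 0,"gripper": 0},
    {"delta_pos": [0,0,0],"spin": 0,"gripper": 0},
    {"delta_pos": [0,0,0],"spin": 0,"gripper": 0.3}
  ]
}}

```text
t: 5.0
ee_pos: [0.498, -0.0632, 0.1718]
orientation: [0.697, -0.693, 0.132, -0.128]
contact_force: [0.3, 0.5, 0.0]
grip_width: 0.0731
```

```bash
python3 st.py 0.4975 -0.0635 0.17
python3 - <<'E'
from h import *
im,dep=env.get_image('scene')
cv2.imwrite('pics/s2z.png',cv2.resize(im[110:220,215:325],None,fx=5,fy=5,interpolation=cv2.INTER_CUBIC)[:,:,::-1])
E
```

```text
t 5.0 pos [ 0.498  -0.0632  0.1718] F [0.341  0.5282 0.0175] M [-0.0559 -0.0349  0.0005] w 0.0731 q [ 0.2156  0.6966 -0.2684  1.816   0.2689  0.6689 -0.5763]
toolx ang deg -21.222592596923604 ydir [-0.0042  0.0055 -1.    ]
delta tool cm [-0.0374  0.1772 -0.0489]
```

View pics/s2z.png

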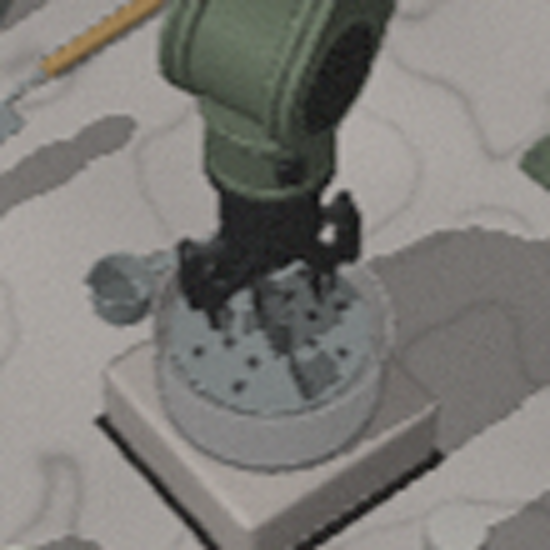

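The fingers straddle the bar near (290,310). Closing the gripper.

Request:
{"fn": "servo_tool", "kwargs": {
  "targets": [
    {"delta_pos": [0,0,0],"spin": 0,"gripper": 0.7},
    {"delta_pos": [0,0,0],"spin": 0,"gripper": 1},
    {"delta_pos": [0,0,0],"spin": 0,"gripper": 1},
    {"delta_pos": [0,0,0],"spin": 0,"gripper": 1},
    {"delta_pos": [0,0,0],"spin": 0,"gripper": 1},
    {"delta_pos": [0,0,0],"spin": 0,"gripper": 1},
    {"delta_pos": [0,0,0],"spin": 0,"gripper": 1},
    {"delta_pos": [0,0,0],"spin": 0,"gripper": 1}
  ]
}}

```text
t: 5.85
ee_pos: [0.4985, -0.0635, 0.1721]
orientation: [0.697, -0.693, 0.132, -0.129]
contact_force: [1.5, -0.4, -0.4]
grip_width: 0.013
```

```bash
python3 st.py
```

```text
t 5.85 pos [ 0.4985 -0.0635  0.1721] F [ 1.5234 -0.3582 -0.3592] M [-0.0734 -0.2654 -0.0105] w 0.013 q [ 0.2159  0.6962 -0.2682  1.8153  0.2691  0.6686 -0.5763]
toolx ang deg -21.24019596221068 ydir [-0.0028  0.0052 -1.    ]
```

Request:
{"fn": "servo_tool", "kwargs": {
  "targets": [
    {"delta_pos": [0,0.02,0],"spin": 0,"gripper": 1},
    {"delta_pos": [0,0.02,0],"spin": 0,"gripper": 1},
    {"delta_pos": [0,0.02,0],"spin": 0,"gripper": 1},
    {"delta_pos": [0,0.02,0],"spin": 0,"gripper": 1},
    {"delta_pos": [0,0.02,0],"spin": 0,"gripper": 1},
    {"delta_pos": [0,0.02,0],"spin": 0,"gripper": 1},
    {"delta_pos": [0,0.02,0],"spin": 0,"gripper": 1},
    {"delta_pos": [0,0.02,0],"spin": 0,"gripper": 1}
  ]
}}

```text
t: 6.65
ee_pos: [0.4985, -0.0634, 0.172]
orientation: [0.697, -0.693, 0.131, -0.13]
contact_force: [-0.3, -0.8, 5.5]
grip_width: 0.0133
```

```bash
python3 st.py
```

```text
t 6.65 pos [ 0.4985 -0.0634  0.172 ] F [-0.279  -0.7785  5.5492] M [-0.0513  0.1329  0.0407] w 0.0133 q [ 0.2152  0.6958 -0.2674  1.8169  0.2699  0.6661 -0.5774]
toolx ang deg -21.247669850362982 ydir [-0.0015  0.0047 -1.    ]
```

Request:
{"fn": "servo_tool", "kwargs": {
  "targets": [
    {"delta_pos": [0,0.03,0],"spin": 0,"gripper": 1},
    {"delta_pos": [0,0.035,0],"spin": 0,"gripper": 1},
    {"delta_pos": [0,0.035,0],"spin": 0,"gripper": 1},
    {"delta_pos": [0,0.035,0],"spin": 0,"gripper": 1},
    {"delta_pos": [0,0.035,0],"spin": 0.03,"gripper": 1},
    {"delta_pos": [0,0.035,0],"spin": 0.03,"gripper": 1},
    {"delta_pos": [0,0.035,0],"spin": 0.03,"gripper": 1},
    {"delta_pos": [0,0.035,0],"spin": 0.03,"gripper": 1}
  ]
}}

```text
t: 7.45
ee_pos: [0.4982, -0.0633, 0.1715]
orientation: [0.687, -0.684, 0.173, -0.173]
contact_force: [-2.7, 0.3, 9.9]
grip_width: 0.0131
```

```bash
python3 st.py
```

```text
t 7.45 pos [ 0.4982 -0.0633  0.1715] F [-2.7304  0.3052  9.8933] M [0.0044 0.4616 0.0925] w 0.0131 q [ 0.1936  0.6931 -0.2294  1.8207  0.2342  0.6545 -0.6655]
toolx ang deg -28.31923452328665 ydir [-0.0003  0.0041 -1.    ]
```

Request:
{"fn": "servo_tool", "kwargs": {
  "targets": [
    {"delta_pos": [0,0.035,0],"spin": 0.03,"gripper": 1},
    {"delta_pos": [0,0.035,0],"spin": 0.03,"gripper": 1},
    {"delta_pos": [0,0.035,0],"spin": 0.03,"gripper": 1},
    {"delta_pos": [0,0.035,0],"spin": 0.03,"gripper": 1},
    {"delta_pos": [0,0.035,0],"spin": 0.03,"gripper": 1},
    {"delta_pos": [0,0.035,0],"spin": 0.03,"gripper": 1},
    {"delta_pos": [0,0.035,0],"spin": 0.03,"gripper": 1},
    {"delta_pos": [0,0.035,0],"spin": 0.03,"gripper": 1}
  ]
}}

```text
t: 8.25
ee_pos: [0.4975, -0.0628, 0.1715]
orientation: [0.66, -0.658, 0.257, -0.257]
contact_force: [-2.4, -0.2, 10.5]
grip_width: 0.0127
```

```bash
python3 st.py
```

```text
t 8.25 pos [ 0.4975 -0.0628  0.1715] F [-2.3876 -0.1669 10.4517] M [0.0306 0.4935 0.0512] w 0.0127 q [ 0.1507  0.6884 -0.1545  1.8257  0.1584  0.6389 -0.84  ]
toolx ang deg -42.59932043400634 ydir [ 0.0006  0.0037 -1.    ]
```

Request:
{"fn": "servo_tool", "kwargs": {
  "targets": [
    {"delta_pos": [0,0.035,0],"spin": 0.025,"gripper": 1},
    {"delta_pos": [0,0.035,0],"spin": 0.025,"gripper": 1},
    {"delta_pos": [0,0.035,0],"spin": 0.025,"gripper": 1},
    {"delta_pos": [0,0.035,0],"spin": 0.025,"gripper": 1},
    {"delta_pos": [0,0.035,0],"spin": 0.025,"gripper": 1},
    {"delta_pos": [0,0.035,0],"spin": 0.025,"gripper": 1},
    {"delta_pos": [0,0.035,0],"spin": 0.025,"gripper": 1},
    {"delta_pos": [0,0.035,0],"spin": 0.025,"gripper": 1}
  ]
}}

```text
t: 9.05
ee_pos: [0.4971, -0.0622, 0.1713]
orientation: [0.63, -0.627, 0.324, -0.324]
contact_force: [-1.4, -0.2, 7.9]
grip_width: 0.0128
```

```bash
python3 st.py
```

```text
t 9.05 pos [ 0.4971 -0.0622  0.1713] F [-1.3946 -0.2465  7.895 ] M [0.0699 0.2647 0.0142] w 0.0128 q [ 0.115   0.6863 -0.0924  1.8302  0.0934  0.6275 -0.9836]
toolx ang deg -54.512730127995034 ydir [ 0.002   0.0036 -1.    ]
```

Request:
{"fn": "servo_tool", "kwargs": {
  "targets": [
    {"delta_pos": [0,0.035,0],"spin": 0.02,"gripper": 1},
    {"delta_pos": [0,0.035,0],"spin": 0.02,"gripper": 1},
    {"delta_pos": [0,0.035,0],"spin": 0.02,"gripper": 1},
    {"delta_pos": [0,0.035,0],"spin": 0.02,"gripper": 1},
    {"delta_pos": [0,0.035,0],"spin": 0.02,"gripper": 1},
    {"delta_pos": [0,0.035,0],"spin": 0.02,"gripper": 1},
    {"delta_pos": [0,0.035,0],"spin": 0.02,"gripper": 1},
    {"delta_pos": [0,0.035,0],"spin": 0.02,"gripper": 1}
  ]
}}

```text
t: 9.85
ee_pos: [0.4968, -0.0617, 0.1701]
orientation: [0.601, -0.598, 0.375, -0.375]
contact_force: [-0.0, -0.7, 6.0]
grip_width: 0.013
```

```bash
python3 st.py
```

```text
t 9.85 pos [ 0.4968 -0.0617  0.1701] F [-0.0199 -0.7235  6.0394] M [-0.0335  0.1903  0.0332] w 0.013 q [ 0.0866  0.6873 -0.0432  1.8345  0.0401  0.618  -1.0974]
toolx ang deg -64.05732364452729 ydir [ 0.0029  0.004  -1.    ]
```

The disc has dropped past 1.5 mm, so it is probably in the slot. I'll press without turning.

Request:
{"fn": "servo_tool", "kwargs": {
  "targets": [
    {"delta_pos": [0,0.035,0],"spin": 0,"gripper": 1},
    {"delta_pos": [0,0.035,0],"spin": 0,"gripper": 1},
    {"delta_pos": [0,0.035,0],"spin": 0,"gripper": 1},
    {"delta_pos": [0,0.035,0],"spin": 0,"gripper": 1},
    {"delta_pos": [0,0.035,0],"spin": 0,"gripper": 1},
    {"delta_pos": [0,0.035,0],"spin": 0,"gripper": 1},
    {"delta_pos": [0,0.035,0],"spin": 0,"gripper": 1},
    {"delta_pos": [0,0.035,0],"spin": 0,"gripper": 1}
  ]
}}

```text
t: 10.65
ee_pos: [0.4968, -0.0617, 0.1688]
orientation: [0.601, -0.597, 0.375, -0.376]
contact_force: [-0.5, 0.8, 5.9]
grip_width: 0.0133
```

```bash
python3 st.py
```

```text
t 10.65 pos [ 0.4968 -0.0617  0.1688] F [-0.4957  0.7706  5.8871] M [-0.0489  0.1659 -0.0022] w 0.0133 q [ 0.0861  0.6888 -0.0425  1.8375  0.0402  0.6121 -1.0985]
toolx ang deg -64.1153612300288 ydir [ 0.0043  0.0037 -1.    ]
```

Request:
{"fn": "servo_tool", "kwargs": {
  "targets": [
    {"delta_pos": [0,0.05,0],"spin": 0,"gripper": 1},
    {"delta_pos": [0,0.05,0],"spin": 0,"gripper": 1},
    {"delta_pos": [0,0.05,0],"spin": 0,"gripper": 1},
    {"delta_pos": [0,0.05,0],"spin": 0,"gripper": 1},
    {"delta_pos": [0,0.05,0],"spin": 0,"gripper": 1},
    {"delta_pos": [0,0.05,0],"spin": 0,"gripper": 1},
    {"delta_pos": [0,0.05,0],"spin": 0,"gripper": 1},
    {"delta_pos": [0,0.05,0],"spin": 0,"gripper": 1}
  ]
}}

```text
t: 11.45
ee_pos: [0.4968, -0.0617, 0.1665]
orientation: [0.601, -0.597, 0.374, -0.376]
contact_force: [-0.5, -1.1, 6.2]
grip_width: 0.0125
```

Request:
{"fn": "servo_tool", "kwargs": {
  "targets": [
    {"delta_pos": [0,0.05,0],"spin": 0,"gripper": 1},
    {"delta_pos": [0,0.05,0],"spin": 0,"gripper": 1},
    {"delta_pos": [0,0.05,0],"spin": 0,"gripper": 1},
    {"delta_pos": [0,0.05,0],"spin": 0,"gripper": 1},
    {"delta_pos": [0,0.05,0],"spin": 0,"gripper": 1},
    {"delta_pos": [0,0.05,0],"spin": 0,"gripper": 1},
    {"delta_pos": [0,0.05,0],"spin": 0,"gripper": 1},
    {"delta_pos": [0,0.05,0],"spin": 0,"gripper": 1}
  ]
}}

```text
t: 12.25
ee_pos: [0.4968, -0.0617, 0.1643]
orientation: [0.602, -0.597, 0.374, -0.377]
contact_force: [-0.8, -0.2, 6.1]
grip_width: 0.0132
```

```bash
python3 st.py
```

```text
t 12.25 pos [ 0.4968 -0.0617  0.1643] F [-0.8483 -0.1912  6.0787] M [-0.1615  0.2296  0.0341] w 0.0132 q [ 0.0857  0.6952 -0.0419  1.8459  0.041   0.5941 -1.0997]
toolx ang deg -64.1375227222581 ydir [ 0.0074  0.0035 -1.    ]
```

Request:
{"fn": "servo_tool", "kwargs": {
  "targets": [
    {"delta_pos": [0,0.05,0],"spin": 0,"gripper": 1},
    {"delta_pos": [0,0.05,0],"spin": 0,"gripper": 1},
    {"delta_pos": [0,0.05,0],"spin": 0,"gripper": 1},
    {"delta_pos": [0,0.05,0],"spin": 0,"gripper": 1},
    {"delta_pos": [0,0.05,0],"spin": 0,"gripper": 1},
    {"delta_pos": [0,0.05,0],"spin": 0,"gripper": 1},
    {"delta_pos": [0,0.05,0],"spin": 0,"gripper": 1},
    {"delta_pos": [0,0.05,0],"spin": 0,"gripper": 1}
  ]
}}

```text
t: 13.05
ee_pos: [0.4968, -0.0617, 0.162]
orientation: [0.602, -0.596, 0.373, -0.377]
contact_force: [-3.1, 0.6, 14.1]
grip_width: 0.0133
```

Request:
{"fn": "servo_tool", "kwargs": {
  "targets": [
    {"delta_pos": [0,0.04,0],"spin": 0,"gripper": 1},
    {"delta_pos": [0,0.04,0],"spin": 0,"gripper": 1},
    {"delta_pos": [0,0.04,0],"spin": 0,"gripper": 1},
    {"delta_pos": [0,0.04,0],"spin": 0,"gripper": 1},
    {"delta_pos": [0,0.04,0],"spin": 0,"gripper": 1},
    {"delta_pos": [0,0.04,0],"spin": 0,"gripper": 1},
    {"delta_pos": [0,0.04,0],"spin": 0,"gripper": 1},
    {"delta_pos": [0,0.04,0],"spin": 0,"gripper": 1}
  ]
}}

```text
t: 13.85
ee_pos: [0.4967, -0.0617, 0.1621]
orientation: [0.602, -0.596, 0.373, -0.378]
contact_force: [-1.3, -0.6, 10.3]
grip_width: 0.0131
```

```bash
python3 st.py
```

```text
t 13.85 pos [ 0.4967 -0.0617  0.1621] F [-1.2586 -0.5657 10.2805] M [-0.0154  0.5223  0.1017] w 0.0131 q [ 0.0853  0.6975 -0.0413  1.8528  0.0416  0.5809 -1.1006]
toolx ang deg -64.15805522829218 ydir [ 0.0114  0.0031 -0.9999]
```

The disc is home: TCP z dropped from 0.172 to 0.162 and the force rose on the stop. Now I'll turn it anticlockwise, slowly at first to take up the play.

Request:
{"fn": "servo_tool", "kwargs": {
  "targets": [
    {"delta_pos": [0,0,0],"spin": -0.02,"gripper": 1},
    {"delta_pos": [0.01,0,0],"spin": -0.03,"gripper": 1},
    {"delta_pos": [0.01,0,0],"spin": -0.03,"gripper": 1},
    {"delta_pos": [0.01,0,0],"spin": -0.03,"gripper": 1},
    {"delta_pos": [0.01,0,0],"spin": -0.03,"gripper": 1},
    {"delta_pos": [0.01,0,0],"spin": -0.03,"gripper": 1},
    {"delta_pos": [0.01,0,0],"spin": -0.03,"gripper": 1},
    {"delta_pos": [0.01,0,0],"spin": -0.03,"gripper": 1}
  ]
}}

```text
t: 14.65
ee_pos: [0.4971, -0.0624, 0.1621]
orientation: [0.644, -0.638, 0.296, -0.302]
contact_force: [1.8, -0.2, 1.8]
grip_width: 0.0127
```

Request:
{"fn": "servo_tool", "kwargs": {
  "targets": [
    {"delta_pos": [0.01,0,0],"spin": -0.03,"gripper": 1},
    {"delta_pos": [0.01,0,0],"spin": -0.04,"gripper": 1},
    {"delta_pos": [0.01,0,0],"spin": -0.05,"gripper": 1},
    {"delta_pos": [0.02,0,0],"spin": -0.05,"gripper": 1},
    {"delta_pos": [0.02,0,0],"spin": -0.05,"gripper": 1},
    {"delta_pos": [0.02,0,0],"spin": -0.05,"gripper": 1},
    {"delta_pos": [0.02,0,0],"spin": -0.05,"gripper": 1},
    {"delta_pos": [0.02,0,0],"spin": -0.05,"gripper": 1}
  ]
}}

```text
t: 15.45
ee_pos: [0.4981, -0.0633, 0.1621]
orientation: [0.689, -0.685, 0.162, -0.169]
contact_force: [0.6, -0.2, 1.2]
grip_width: 0.013
```

```bash
python3 st.py
```

```text
t 15.45 pos [ 0.4981 -0.0633  0.1621] F [ 0.5812 -0.2308  1.2476] M [-0.0436  0.0886 -0.267 ] w 0.013 q [ 0.194   0.7042 -0.2303  1.8439  0.2548  0.6107 -0.6638]
toolx ang deg -27.070261266281502 ydir [ 0.0113  0.003  -0.9999]
```

Moment about z is now -0.27 Nm, so the drive is turning with the disc. Continuing.

Request:
{"fn": "servo_tool", "kwargs": {
  "targets": [
    {"delta_pos": [0.02,0,0],"spin": -0.06,"gripper": 1},
    {"delta_pos": [0.02,0,0],"spin": -0.07,"gripper": 1},
    {"delta_pos": [0.025,0,0],"spin": -0.07,"gripper": 1},
    {"delta_pos": [0.025,0,0],"spin": -0.07,"gripper": 1},
    {"delta_pos": [0.025,0,0],"spin": -0.07,"gripper": 1},
    {"delta_pos": [0.025,0,0],"spin": -0.07,"gripper": 1},
    {"delta_pos": [0.025,0,0],"spin": -0.07,"gripper": 1},
    {"delta_pos": [0.025,0,0],"spin": -0.07,"gripper": 1}
  ]
}}

```text
t: 16.25
ee_pos: [0.5, -0.0637, 0.1622]
orientation: [0.707, -0.705, -0.045, 0.037]
contact_force: [1.1, 0.1, 0.3]
grip_width: 0.0129
```

Request:
{"fn": "servo_tool", "kwargs": {
  "targets": [
    {"delta_pos": [0.025,0,0],"spin": -0.07,"gripper": 1},
    {"delta_pos": [0.025,0,0],"spin": -0.07,"gripper": 1},
    {"delta_pos": [0.025,0,0],"spin": -0.07,"gripper": 1},
    {"delta_pos": [0.025,0,0],"spin": -0.07,"gripper": 1},
    {"delta_pos": [0.025,0,0],"spin": -0.07,"gripper": 1},
    {"delta_pos": [0.025,0,0],"spin": -0.07,"gripper": 1},
    {"delta_pos": [0.025,0,0],"spin": -0.07,"gripper": 1},
    {"delta_pos": [0.025,0,0],"spin": -0.07,"gripper": 1}
  ]
}}

```text
t: 17.05
ee_pos: [0.5018, -0.063, 0.1622]
orientation: [-0.662, 0.663, 0.252, -0.243]
contact_force: [-0.1, 0.2, 0.8]
grip_width: 0.0134
```

```bash
python3 st.py
```

```text
t 17.05 pos [ 0.5018 -0.063   0.1622] F [-0.0772  0.2419  0.8074] M [ 0.0508  0.2323 -0.1481] w 0.0134 q [ 0.3797  0.7527 -0.5796  1.8258  0.5931  0.7299  0.1883]
toolx ang deg 40.97419065566935 ydir [ 0.0118  0.0026 -0.9999]
```

Request:
{"fn": "servo_tool", "kwargs": {
  "targets": [
    {"delta_pos": [0.025,0,0],"spin": -0.07,"gripper": 1},
    {"delta_pos": [0.025,0,0],"spin": -0.07,"gripper": 1},
    {"delta_pos": [0.025,0,0],"spin": -0.07,"gripper": 1},
    {"delta_pos": [0.025,0,0],"spin": -0.07,"gripper": 1},
    {"delta_pos": [0.025,0,0],"spin": -0.07,"gripper": 1},
    {"delta_pos": [0.025,0,0],"spin": -0.07,"gripper": 1},
    {"delta_pos": [0.025,0,0],"spin": -0.07,"gripper": 1},
    {"delta_pos": [0.025,0,0],"spin": -0.07,"gripper": 1}
  ]
}}

```text
t: 17.85
ee_pos: [0.503, -0.0614, 0.1622]
orientation: [-0.558, 0.562, 0.436, -0.428]
contact_force: [0.1, 0.4, -0.2]
grip_width: 0.0133
```

```bash
python3 st.py
```

```text
t 17.85 pos [ 0.503  -0.0614  0.1622] F [ 0.1093  0.3779 -0.1838] M [ 0.0409  0.3061 -0.1811] w 0.0133 q [ 0.4587  0.7927 -0.7489  1.8208  0.7296  0.813   0.6506]
toolx ang deg 75.29744578008521 ydir [ 0.0124  0.0023 -0.9999]
```

Request:
{"fn": "servo_tool", "kwargs": {
  "targets": [
    {"delta_pos": [0.025,0,0],"spin": -0.07,"gripper": 1},
    {"delta_pos": [0.025,0,0],"spin": -0.07,"gripper": 1},
    {"delta_pos": [0.025,0,0],"spin": -0.07,"gripper": 1},
    {"delta_pos": [0.025,0,0],"spin": -0.07,"gripper": 1},
    {"delta_pos": [0.025,0,0],"spin": -0.07,"gripper": 1},
    {"delta_pos": [0.025,0,0],"spin": -0.07,"gripper": 1},
    {"delta_pos": [0.025,0,0],"spin": -0.07,"gripper": 1},
    {"delta_pos": [0.025,0,0],"spin": -0.07,"gripper": 1}
  ]
}}

```text
t: 18.65
ee_pos: [0.5029, -0.0594, 0.1622]
orientation: [-0.404, 0.411, 0.581, -0.574]
contact_force: [0.3, 1.0, 0.6]
grip_width: 0.0133
```

```bash
python3 st.py
```

```text
t 18.65 pos [ 0.5029 -0.0594  0.1622] F [0.3225 0.9752 0.5697] M [ 0.1126  0.2721 -0.2372] w 0.0133 q [ 0.5248  0.8401 -0.9071  1.8206  0.843   0.9043  1.1344]
toolx ang deg 109.59953209304754 ydir [ 0.0134  0.0021 -0.9999]
```

Request:
{"fn": "servo_tool", "kwargs": {
  "targets": [
    {"delta_pos": [0.025,0,0],"spin": -0.07,"gripper": 1},
    {"delta_pos": [0.025,0,0],"spin": -0.07,"gripper": 1},
    {"delta_pos": [0.025,0,0],"spin": -0.07,"gripper": 1},
    {"delta_pos": [0.025,0,0],"spin": -0.07,"gripper": 1},
    {"delta_pos": [0.025,0,0],"spin": -0.07,"gripper": 1},
    {"delta_pos": [0.025,0,0],"spin": -0.07,"gripper": 1},
    {"delta_pos": [0.025,0,0],"spin": -0.07,"gripper": 1},
    {"delta_pos": [0.025,0,0],"spin": -0.07,"gripper": 1}
  ]
}}

```text
t: 19.45
ee_pos: [0.5018, -0.0578, 0.1622]
orientation: [-0.214, 0.224, 0.675, -0.67]
contact_force: [1.1, 1.6, 0.9]
grip_width: 0.0129
```

Request:
{"fn": "servo_tool", "kwargs": {
  "targets": [
    {"delta_pos": [0.025,0,0],"spin": -0.06,"gripper": 1},
    {"delta_pos": [0.02,0,0],"spin": -0.05,"gripper": 1},
    {"delta_pos": [0.01,0,0],"spin": -0.03,"gripper": 1},
    {"delta_pos": [0,0,0],"spin": -0.01,"gripper": 1},
    {"delta_pos": [0,0,0],"spin": 0,"gripper": 1},
    {"delta_pos": [0,0,0],"spin": 0,"gripper": 1},
    {"delta_pos": [0,0,0],"spin": 0,"gripper": 1},
    {"delta_pos": [0,0,0],"spin": 0,"gripper": 1}
  ]
}}

```text
t: 20.25
ee_pos: [0.5014, -0.0574, 0.1622]
orientation: [-0.159, 0.169, 0.69, -0.686]
contact_force: [-0.5, 0.9, 0.2]
grip_width: 0.0133
```

```bash
python3 st.py 0.500 -0.0603 0.164
```

```text
t 20.25 pos [ 0.5014 -0.0574  0.1622] F [-0.4682  0.8846  0.1906] M [ 0.097   0.3305 -0.13  ] w 0.0133 q [ 0.5911  0.9067 -1.0885  1.827   0.958   1.0247  1.7778]
toolx ang deg 153.2286121165069 ydir [ 0.0156  0.0022 -0.9999]
delta tool cm [-0.0103 -0.1827  0.3155]
```

Request:
{"fn": "servo_tool", "kwargs": {
  "targets": [
    {"delta_pos": [0,0,0],"spin": 0,"gripper": 0.3},
    {"delta_pos": [0,0,0],"spin": 0,"gripper": 0.2},
    {"delta_pos": [0,0,0],"spin": 0,"gripper": 0.2},
    {"delta_pos": [0,0,0],"spin": 0,"gripper": 0.2},
    {"delta_pos": [0,0,0],"spin": 0,"gripper": 0.2},
    {"delta_pos": [0,0,0],"spin": 0,"gripper": 0.2},
    {"delta_pos": [0,-0.2,0],"spin": 0,"gripper": 0.2},
    {"delta_pos": [0,-0.4,0],"spin": 0,"gripper": 0.2}
  ]
}}

```text
t: 21.05
ee_pos: [0.5013, -0.0577, 0.1682]
orientation: [-0.159, 0.169, 0.69, -0.686]
contact_force: [-0.4, 0.5, -0.2]
grip_width: 0.0681
```

```bash
python3 st.py 0.500 -0.0603 0.22
```

```text
t 21.05 pos [ 0.5013 -0.0577  0.1682] F [-0.4072  0.5018 -0.2205] M [-0.023   0.0011  0.0112] w 0.0681 q [ 0.5948  0.8983 -1.0956  1.8203  0.9458  1.0351  1.7879]
toolx ang deg 153.21952680532195 ydir [ 0.0155  0.0018 -0.9999]
delta tool cm [-0.069  -5.1795  0.2467]
```

Request:
{"fn": "servo_tool", "kwargs": {
  "targets": [
    {"delta_pos": [0,-0.6,0],"spin": 0,"gripper": 0.2},
    {"delta_pos": [0,-0.8,0],"spin": 0,"gripper": 0.2},
    {"delta_pos": [0,-0.8,0],"spin": 0,"gripper": 0.2},
    {"delta_pos": [0,-0.8,0],"spin": 0,"gripper": 0.2},
    {"delta_pos": [0,-0.8,0.1],"spin": 0,"gripper": 0.2},
    {"delta_pos": [0,-0.6,0.1],"spin": 0.05,"gripper": 0.2},
    {"delta_pos": [0,-0.4,0],"spin": 0.1,"gripper": 0.2},
    {"delta_pos": [0,-0.2,0],"spin": 0.14,"gripper": 0.2}
  ]
}}

```text
t: 21.85
ee_pos: [0.4996, -0.0596, 0.2244]
orientation: [-0.258, 0.269, 0.659, -0.653]
contact_force: [0.8, -0.3, -0.4]
grip_width: 0.0683
```

Request:
{"fn": "servo_tool", "kwargs": {
  "targets": [
    {"delta_pos": [0,0,0],"spin": 0.14,"gripper": 0.2},
    {"delta_pos": [0,0,0],"spin": 0.14,"gripper": 0.2},
    {"delta_pos": [0,0,0],"spin": 0.14,"gripper": 0.2},
    {"delta_pos": [0,0,0],"spin": 0.14,"gripper": 0.2},
    {"delta_pos": [0,0,0],"spin": 0.14,"gripper": 0.2},
    {"delta_pos": [0,0,0],"spin": 0.14,"gripper": 0.2},
    {"delta_pos": [0,0,0],"spin": 0.14,"gripper": 0.2},
    {"delta_pos": [0,0,0],"spin": 0.14,"gripper": 0.2}
  ]
}}

```text
t: 22.65
ee_pos: [0.4999, -0.0598, 0.2293]
orientation: [-0.578, 0.585, 0.409, -0.395]
contact_force: [0.1, 1.2, 0.1]
grip_width: 0.0684
```

Request:
{"fn": "servo_tool", "kwargs": {
  "targets": [
    {"delta_pos": [0,0,0],"spin": 0.14,"gripper": 0.2},
    {"delta_pos": [0,0,0],"spin": 0.14,"gripper": 0.2},
    {"delta_pos": [0,0,0],"spin": 0.14,"gripper": 0.2},
    {"delta_pos": [0,0,0],"spin": 0.14,"gripper": 0.2},
    {"delta_pos": [0,0,0],"spin": 0.14,"gripper": 0.2},
    {"delta_pos": [0,0,0],"spin": 0.14,"gripper": 0.2},
    {"delta_pos": [0,0,0],"spin": 0.1,"gripper": 0.2},
    {"delta_pos": [0,0,0],"spin": 0.0,"gripper": 0.2}
  ]
}}

```text
t: 23.45
ee_pos: [0.5004, -0.0586, 0.2339]
orientation: [0.704, -0.701, -0.089, 0.071]
contact_force: [-0.7, -0.1, -0.1]
grip_width: 0.0687
```

```bash
python3 st.py 0.500 -0.0603 0.22
python3 - <<'E'
from h import *
im,dep=env.get_image('scene')
cv2.imwrite('pics/s3z.png',cv2.resize(im[110:220,215:325],None,fx=5,fy=5,interpolation=cv2.INTER_CUBIC)[:,:,::-1])
E
```

```text
t 23.45 pos [ 0.5004 -0.0586  0.2339] F [-0.745  -0.0564 -0.0575] M [ 0.0116  0.0408 -0.0112] w 0.0687 q [ 0.3352  0.6183 -0.4903  1.7533  0.3712  0.8361 -0.0958]
toolx ang deg 13.013981016256952 ydir [ 0.0256  0.0058 -0.9997]
delta tool cm [-0.1107  1.3868 -0.1536]
```

View pics/s3z.png

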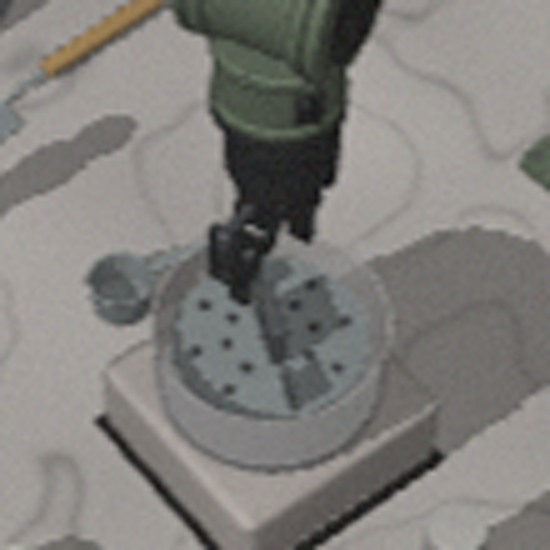

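Request:
{"fn": "servo_tool", "kwargs": {
  "targets": [
    {"delta_pos": [0,0,0],"spin": 0.1,"gripper": 0.2},
    {"delta_pos": [0,0,0],"spin": 0.13,"gripper": 0.2},
    {"delta_pos": [0,0,0],"spin": 0.13,"gripper": 0.2},
    {"delta_pos": [0,0,0],"spin": 0.13,"gripper": 0.2},
    {"delta_pos": [0,0,0],"spin": 0.12,"gripper": 0.2},
    {"delta_pos": [0,0,0],"spin": 0.06,"gripper": 0.2},
    {"delta_pos": [0,0,0],"spin": 0,"gripper": 0.2},
    {"delta_pos": [0,0,0],"spin": 0,"gripper": 0.2}
  ]
}}

```text
t: 24.3
ee_pos: [0.5002, -0.0581, 0.2351]
orientation: [0.695, -0.685, 0.144, -0.161]
contact_force: [0.1, -0.1, -0.4]
grip_width: 0.0685
```

```bash
python3 st.py 0.500 -0.0603 0.162
```

```text
t 24.3 pos [ 0.5002 -0.0581  0.2351] F [ 0.098  -0.1286 -0.3524] M [-0.013   0.0488 -0.0186] w 0.0685 q [ 0.2264  0.5947 -0.2928  1.7553  0.2163  0.7975 -0.6014]
toolx ang deg -24.929369940722523 ydir [ 0.0255  0.0086 -0.9996]
delta tool cm [-0.0719  7.3018 -0.3405]
```

Request:
{"fn": "servo_tool", "kwargs": {
  "targets": [
    {"delta_pos": [0,0.6,-0.1],"spin": 0.03,"gripper": 0.2},
    {"delta_pos": [0,1.0,-0.1],"spin": 0,"gripper": 0.2},
    {"delta_pos": [0,1.0,-0.1],"spin": 0,"gripper": 0.2},
    {"delta_pos": [0,1.0,0],"spin": 0,"gripper": 0.2},
    {"delta_pos": [0,0.8,0],"spin": 0,"gripper": 0.2},
    {"delta_pos": [0,0.5,0],"spin": 0,"gripper": 0.2},
    {"delta_pos": [0,0.2,0],"spin": 0,"gripper": 0.2},
    {"delta_pos": [0,0,0],"spin": 0,"gripper": 0.2}
  ]
}}

```text
t: 25.1
ee_pos: [0.4994, -0.0609, 0.1785]
orientation: [0.694, -0.683, 0.153, -0.168]
contact_force: [0.6, 0.4, 0.5]
grip_width: 0.0682
```

```bash
python3 st.py 0.500 -0.0603 0.162;python3 - <<'E'
from h import *
im,dep=env.get_image('scene')
cv2.imwrite('pics/s4z.png',cv2.resize(im[110:220,215:325],None,fx=5,fy=5,interpolation=cv2.INTER_CUBIC)[:,:,::-1])
E
```

```text
t 25.1 pos [ 0.4994 -0.0609  0.1785] F [0.629  0.4202 0.4771] M [-0.0011 -0.0393  0.0359] w 0.0682 q [ 0.2085  0.6764 -0.2548  1.8333  0.2505  0.6394 -0.6495]
toolx ang deg -26.293195885048803 ydir [ 0.0234  0.0097 -0.9997]
delta tool cm [0.003  1.6526 0.05  ]
```

View pics/s4z.png

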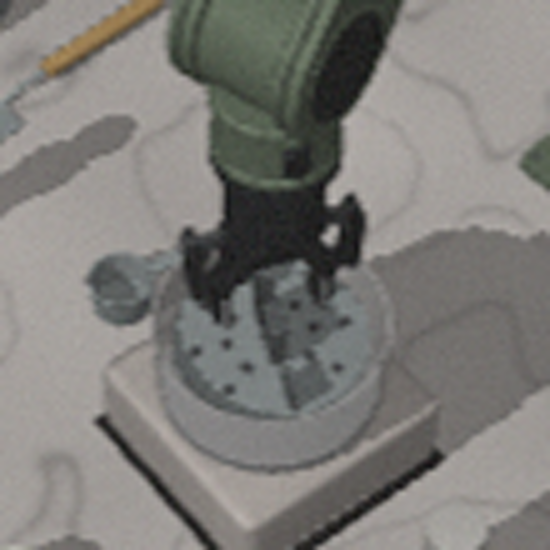

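The fingers straddle the bar again, near (280,310), and are in line with it. Going down the rest of the way, then gripping.

Request:
{"fn": "servo_tool", "kwargs": {
  "targets": [
    {"delta_pos": [0,0.4,0],"spin": 0,"gripper": 0.2},
    {"delta_pos": [0,0.5,0],"spin": 0,"gripper": 0.2},
    {"delta_pos": [0,0.4,0],"spin": 0,"gripper": 0.2},
    {"delta_pos": [0,0.2,0],"spin": 0,"gripper": 0.3},
    {"delta_pos": [0,0,0],"spin": 0,"gripper": 0.7},
    {"delta_pos": [0,0,0],"spin": 0,"gripper": 1},
    {"delta_pos": [0,0,0],"spin": 0,"gripper": 1},
    {"delta_pos": [0,0,0],"spin": 0,"gripper": 1}
  ]
}}

```text
t: 25.95
ee_pos: [0.4998, -0.0607, 0.1632]
orientation: [0.694, -0.683, 0.153, -0.168]
contact_force: [-2.9, 0.6, 1.4]
grip_width: 0.0132
```

```bash
python3 st.py 0.500 -0.0603 0.162
```

```text
t 25.95 pos [ 0.4998 -0.0607  0.1632] F [-2.8649  0.5837  1.3896] M [ 0.1725  0.8649 -0.1161] w 0.0132 q [ 0.2009  0.7008 -0.2433  1.8507  0.2621  0.5966 -0.66  ]
toolx ang deg -26.29501543971714 ydir [ 0.0241  0.0095 -0.9997]
delta tool cm [0.0005 0.1166 0.0478]
```

Request:
{"fn": "servo_tool", "kwargs": {
  "targets": [
    {"delta_pos": [0,0,0],"spin": -0.02,"gripper": 1},
    {"delta_pos": [0,0,0],"spin": -0.03,"gripper": 1},
    {"delta_pos": [0,0,0],"spin": -0.04,"gripper": 1},
    {"delta_pos": [0,0,0],"spin": -0.05,"gripper": 1},
    {"delta_pos": [0,0,0],"spin": -0.06,"gripper": 1},
    {"delta_pos": [0,0,0],"spin": -0.07,"gripper": 1},
    {"delta_pos": [0,0,0],"spin": -0.07,"gripper": 1},
    {"delta_pos": [0,0,0],"spin": -0.07,"gripper": 1}
  ]
}}

```text
t: 26.75
ee_pos: [0.4998, -0.0607, 0.1632]
orientation: [0.711, -0.703, -0.001, -0.016]
contact_force: [0.2, 0.3, -2.1]
grip_width: 0.0129
```

Request:
{"fn": "servo_tool", "kwargs": {
  "targets": [
    {"delta_pos": [0,0,0],"spin": -0.07,"gripper": 1},
    {"delta_pos": [0,0,0],"spin": -0.07,"gripper": 1},
    {"delta_pos": [0,0,0],"spin": -0.07,"gripper": 1},
    {"delta_pos": [0,0,0],"spin": -0.07,"gripper": 1},
    {"delta_pos": [0,0,0],"spin": -0.07,"gripper": 1},
    {"delta_pos": [0,0,0],"spin": -0.07,"gripper": 1},
    {"delta_pos": [0,0,0],"spin": -0.07,"gripper": 1},
    {"delta_pos": [0,0,0],"spin": -0.07,"gripper": 1}
  ]
}}

```text
t: 27.55
ee_pos: [0.4999, -0.0606, 0.1632]
orientation: [0.679, -0.676, -0.212, 0.193]
contact_force: [-0.4, 0.2, -0.8]
grip_width: 0.0132
```

```bash
python3 st.py
```

```text
t 27.55 pos [ 0.4999 -0.0606  0.1632] F [-0.3973  0.2413 -0.8299] M [ 0.4468  0.6151 -0.1312] w 0.0132 q [ 0.3668  0.7384 -0.5486  1.8454  0.567   0.6907  0.076 ]
toolx ang deg 33.26553563904529 ydir [ 0.0248  0.0108 -0.9996]
```

Request:
{"fn": "servo_tool", "kwargs": {
  "targets": [
    {"delta_pos": [0,0,0],"spin": -0.07,"gripper": 1},
    {"delta_pos": [0,0,0],"spin": -0.07,"gripper": 1},
    {"delta_pos": [0,0,0],"spin": -0.07,"gripper": 1},
    {"delta_pos": [0,0,0],"spin": -0.07,"gripper": 1},
    {"delta_pos": [0,0,0],"spin": -0.07,"gripper": 1},
    {"delta_pos": [0,0,0],"spin": -0.07,"gripper": 1},
    {"delta_pos": [0,0,0],"spin": -0.07,"gripper": 1},
    {"delta_pos": [0,0,0],"spin": -0.07,"gripper": 1}
  ]
}}

```text
t: 28.35
ee_pos: [0.5001, -0.0605, 0.1632]
orientation: [-0.586, 0.589, 0.403, -0.384]
contact_force: [0.1, 1.9, -1.3]
grip_width: 0.0134
```

Request:
{"fn": "servo_tool", "kwargs": {
  "targets": [
    {"delta_pos": [0,0,0],"spin": -0.07,"gripper": 1},
    {"delta_pos": [0,0,0],"spin": -0.07,"gripper": 1},
    {"delta_pos": [0,0,0],"spin": -0.07,"gripper": 1},
    {"delta_pos": [0,0,0],"spin": -0.07,"gripper": 1},
    {"delta_pos": [0,0,0],"spin": -0.07,"gripper": 1},
    {"delta_pos": [0,0,0],"spin": -0.07,"gripper": 1},
    {"delta_pos": [0,0,0],"spin": -0.07,"gripper": 1},
    {"delta_pos": [0,0,0],"spin": -0.07,"gripper": 1}
  ]
}}

```text
t: 29.15
ee_pos: [0.5004, -0.0603, 0.1632]
orientation: [-0.441, 0.449, 0.559, -0.54]
contact_force: [-0.4, 2.9, -1.9]
grip_width: 0.0136
```

Request:
{"fn": "servo_tool", "kwargs": {
  "targets": [
    {"delta_pos": [0,0,0],"spin": -0.07,"gripper": 1},
    {"delta_pos": [0,0,0],"spin": -0.07,"gripper": 1},
    {"delta_pos": [0,0,0],"spin": -0.07,"gripper": 1},
    {"delta_pos": [0,0,0],"spin": -0.07,"gripper": 1},
    {"delta_pos": [0,0,0],"spin": -0.07,"gripper": 1},
    {"delta_pos": [0,0,0],"spin": -0.07,"gripper": 1},
    {"delta_pos": [0,0,0],"spin": -0.07,"gripper": 1},
    {"delta_pos": [0,0,0],"spin": -0.07,"gripper": 1}
  ]
}}

```text
t: 29.95
ee_pos: [0.5002, -0.0599, 0.1632]
orientation: [-0.256, 0.27, 0.665, -0.648]
contact_force: [-0.9, 2.3, -1.9]
grip_width: 0.0131
```

```bash
python3 st.py
```

```text
t 29.95 pos [ 0.5002 -0.0599  0.1632] F [-0.8649  2.2833 -1.9335] M [ 0.309   0.9077 -0.2057] w 0.0131 q [ 0.5882  0.8777 -1.0334  1.8406  0.9257  0.9588  1.5219]
toolx ang deg 136.3278295363401 ydir [ 0.0277  0.0154 -0.9995]
```

Request:
{"fn": "servo_tool", "kwargs": {
  "targets": [
    {"delta_pos": [0,0,0],"spin": -0.07,"gripper": 1},
    {"delta_pos": [0,0,0],"spin": -0.07,"gripper": 1},
    {"delta_pos": [0,0,0],"spin": -0.07,"gripper": 1},
    {"delta_pos": [0,0,0],"spin": -0.07,"gripper": 1},
    {"delta_pos": [0,0,0],"spin": -0.06,"gripper": 1},
    {"delta_pos": [0,0,0],"spin": -0.04,"gripper": 1},
    {"delta_pos": [0,0,0],"spin": -0.02,"gripper": 1},
    {"delta_pos": [0,0,0],"spin": 0,"gripper": 1}
  ]
}}

```text
t: 30.75
ee_pos: [0.4998, -0.0597, 0.1632]
orientation: [-0.107, 0.125, 0.705, -0.69]
contact_force: [-0.9, 2.2, -1.0]
grip_width: 0.0134
```

Request:
{"fn": "servo_tool", "kwargs": {
  "targets": [
    {"delta_pos": [0,0.03,0],"spin": 0,"gripper": 1},
    {"delta_pos": [0,0.04,0],"spin": 0,"gripper": 1},
    {"delta_pos": [0,0.04,0],"spin": 0,"gripper": 1},
    {"delta_pos": [0,0.04,0],"spin": 0,"gripper": 1},
    {"delta_pos": [0,0,0],"spin": 0,"gripper": 1},
    {"delta_pos": [0,0,0],"spin": 0,"gripper": 1},
    {"delta_pos": [0,0,0],"spin": 0,"gripper": 1},
    {"delta_pos": [0,0,0],"spin": 0,"gripper": 0.5}
  ]
}}

```text
t: 31.55
ee_pos: [0.5001, -0.0598, 0.1633]
orientation: [-0.108, 0.127, 0.704, -0.69]
contact_force: [0.1, 0.2, -0.7]
grip_width: 0.0265
```

```bash
python3 st.py
```

```text
t 31.55 pos [ 0.5001 -0.0598  0.1633] F [ 0.0895  0.2245 -0.6795] M [-0.0032  0.0422  0.0055] w 0.0265 q [ 0.6221  0.9177 -1.1304  1.8425  0.9844  1.0287  1.8936]
toolx ang deg 160.91230514464635 ydir [ 0.0302  0.0156 -0.9994]
```

Request:
{"fn": "servo_tool", "kwargs": {
  "targets": [
    {"delta_pos": [0,0,0],"spin": 0,"gripper": 0.2},
    {"delta_pos": [0,0,0],"spin": 0,"gripper": 0.2},
    {"delta_pos": [0,0,0],"spin": 0,"gripper": 0.2},
    {"delta_pos": [0,0,0],"spin": 0,"gripper": 0.2},
    {"delta_pos": [0,-0.4,0],"spin": 0,"gripper": 0.2},
    {"delta_pos": [0,-1,0],"spin": 0,"gripper": 0.2},
    {"delta_pos": [0,-1.5,0],"spin": 0,"gripper": 0.2},
    {"delta_pos": [0,-2,0],"spin": 0,"gripper": 0.2}
  ]
}}

```text
t: 32.35
ee_pos: [0.4984, -0.0608, 0.214]
orientation: [-0.108, 0.126, 0.704, -0.69]
contact_force: [0.1, -0.0, 0.4]
grip_width: 0.0684
```

Request:
{"fn": "servo_tool", "kwargs": {
  "targets": [
    {"delta_pos": [0,-3,0],"spin": 0,"gripper": 0.2},
    {"delta_pos": [0,-3,0],"spin": 0,"gripper": 0.2},
    {"delta_pos": [0,-3,0],"spin": 0,"gripper": 0.2},
    {"delta_pos": [0,-2,0],"spin": 0,"gripper": 0.2},
    {"delta_pos": [0,0,0],"spin": 0,"gripper": 0.2},
    {"delta_pos": [0,0,0],"spin": 0,"gripper": 0.2},
    {"delta_pos": [0,0,0],"spin": 0,"gripper": 0.2},
    {"delta_pos": [0,0,0],"spin": 0,"gripper": 0.2}
  ]
}}

```text
t: 33.15
ee_pos: [0.4937, -0.0609, 0.3342]
orientation: [-0.105, 0.126, 0.706, -0.689]
contact_force: [-0.1, 0.0, -0.5]
grip_width: 0.0685
```

```bash
python3 st.py 0.42 -0.30 0.35
```

```text
t 33.15 pos [ 0.4937 -0.0609  0.3342] F [-0.087   0.0387 -0.4987] M [-0.0058  0.0387  0.0283] w 0.0685 q [ 0.7064  0.7054 -1.2988  1.5822  0.6943  1.3505  2.1491]
toolx ang deg 161.14580499911366 ydir [ 0.0323  0.0178 -0.9993]
delta tool cm [-0.7922 -2.2391 24.9528]
```

Request:
{"fn": "servo_tool", "kwargs": {
  "targets": [
    {"delta_pos": [0,0,1.5],"spin": 0,"gripper": 0.2},
    {"delta_pos": [0,0,3],"spin": 0,"gripper": 0.2},
    {"delta_pos": [0,0,4],"spin": 0,"gripper": 0.2},
    {"delta_pos": [0,0,4],"spin": 0,"gripper": 0.2},
    {"delta_pos": [0,0,4],"spin": 0,"gripper": 0.2},
    {"delta_pos": [0,0,3],"spin": 0,"gripper": 0.2},
    {"delta_pos": [0,0,2],"spin": 0,"gripper": 0.2},
    {"delta_pos": [0,0,0],"spin": 0,"gripper": 0.2}
  ]
}}

```text
t: 33.95
ee_pos: [0.4206, -0.2717, 0.3235]
orientation: [-0.107, 0.123, 0.707, -0.688]
contact_force: [0.8, -0.1, -0.1]
grip_width: 0.0683
```

```bash
python3 st.py;python3 - <<'E'
from h import *
for n,(a,b,c,d) in dict(top=(100,290,190,430),scene=(90,270,180,390)).items():
    im,dep=env.get_image(n); np.savez(f'pics/{n}5.npz',im=im,d=dep)
    cv2.imwrite(f'pics/{n}5.png',cv2.resize(im[a:b,c:d],None,fx=3,fy=3,interpolation=cv2.INTER_CUBIC)[:,:,::-1])
    P=cloud(n,dep); r=np.hypot(P[...,0]-.4975,P[...,1]+.0635)
    H=P[...,2]; m=(r<.07)&(H>.14)&(H<.175); print(n,np.median(H[m]),m.sum(), H[(r<.04)&(H>.18)&(H<.21)].mean() if ((r<.04)&(H>.18)&(H<.21)).any() else None)
    try: print(bar(n,dep,.194,(.4975,-.0635)))
    except Exception as e: print(e)
E
```

```text
t 33.95 pos [ 0.4206 -0.2717  0.3235] F [ 0.8129 -0.0612 -0.1315] M [ 0.0164 -0.0167  0.0118] w 0.0683 q [ 1.1672  0.7678 -1.3707  1.5739  0.7429  1.3985  2.5575]
toolx ang deg 161.33356585948258 ydir [ 0.0266  0.0225 -0.9994]
top 0.1520838459516597 1610 0.19337077207849987
(array([ 0.49741674, -0.06334798]), np.float64(1.2108727579642726), 98, ((497.2704162597656, -63.589805603027344), (55.14475631713867, 13.98576831817627), 69.14207458496094))
scene 0.15228254386639561 722 0.19192272210430028
(array([ 0.50312611, -0.0567478 ]), np.float64(1.1772211781224637), 50, ((503.14990234375, -57.87353515625), (58.557823181152344, 14.280567169189453), 69.36314392089844))
```

View pics/top5.png

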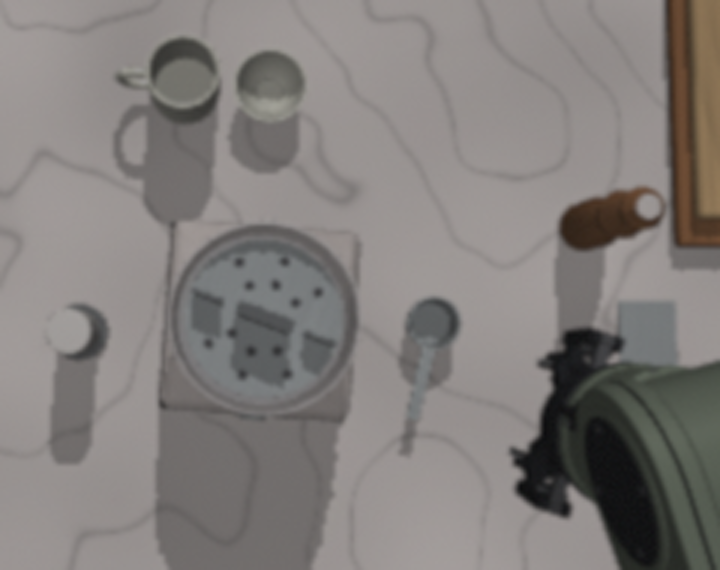

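View pics/scene5.png

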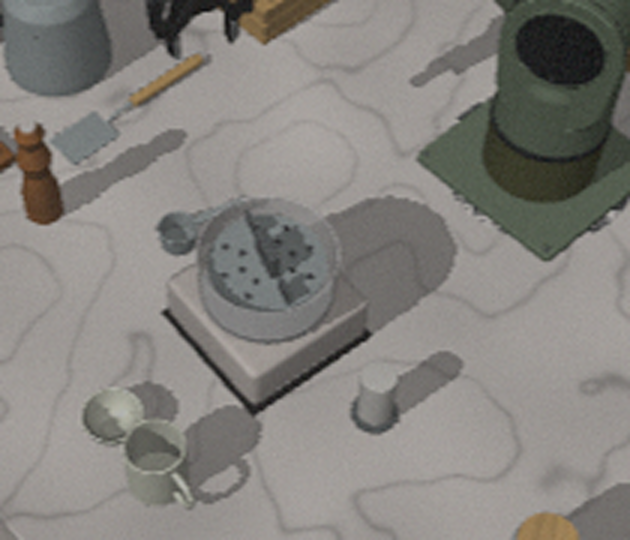

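The disc top is at 0.152 m, so it is home, and the net turn matches what I commanded. The neighbouring objects sit where they did before. Handing in.

Run:
```python
from h import *
s=env.state();print(s['t'],abs(s['dq']).max()); print(env.hand_in())
```

```text
34.05 0.027721127544004284
the job is handed in; nothing more can be done
None
```

The disc is seated fully home, has been turned more than one full turn anticlockwise with the drive, and I have handed in the job. The hand-in reports no verdict.

- **Seating:** I gripped the bar and turned it clockwise while pressing with about 8–10 N. It dropped in after about 0.75 rad, and I pushed it home at about 6 N. The highest force I read was 14 N, at the stop. Forces are read only at the end of each call, so short peaks could have been missed.
- **Turning:** I turned the seated disc about 7.0 rad anticlockwise in two grips, with one regrasp half a turn back. The drive's drag showed in the wrist moment. I then opened the gripper, lifted it clear and moved the arm aside.
- **Last checks:** Both cameras put the disc top at 0.152 m and the bar top at 0.192–0.193 m, which matches home. The bar is back at about 69°, within 2° of where the turns should have left it. In the pictures the neighbouring objects in view look undisturbed by eye. The contact force was near zero and the run took 34 s.
- **Disagreement:** The two cameras placed the axis about 6 mm apart. Turning the gripped disc put it at about (0.500, -0.060), between the two, and I used that for the second grip.
- **Not seen directly:** I could not see the spindle angle. Less the play it should be about 6.8 rad, unless the search dragged it back a little, against the 5.9 rad required.

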